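Stroke-test a damper on the bench tester

ROBOT

A 6-joint arm with a two-finger parallel gripper is mounted at the origin on the work surface. World frame = base frame: x ahead of the robot, y to its left, z up, the work surface at z = 0. Lengths are in m, angles in rad, forces in N, time in s.
With the tool pointing down it reaches from about 0.25 to 0.775 m from the base axis. Payload 4 kg.
Tool frame: the origin (TCP) lies between the finger pads; the fingertips stand 11 mm ahead of it and the grasp point (between the pads) lies 8 mm behind it (robot.tip_extent is the z of the fingertips in the tool frame, in m); z points along the fingers, y is the line along which they close (so a half turn about z gives the same grasp; the last joint's range is limited). The gripper opens to 94 mm and grips with 3 to 60 N. Pads are 16 mm wide; open, the fingers measure 119 mm over their backs; the gripper's body (75 mm by 177 mm) begins 78 mm behind the grasp point.
Start: joints at [1.163, 0.087, 1.371, -0, 1.684, -0.103], TCP at [0.165, 0.525, 0.195] pointing down, gripper open.
Joint ranges: [-3.1, 3.1], [-0.76, 2.03], [0.27, 2.55], [-1.08, 4.22], [0.17, 2.65], [-2.57, 2.57]. Speed limits (rad/s): [2.79, 2.79, 3.14, 3.14, 3.14, 3.14].

INTERFACE

Orientations are given as [roll, pitch, yaw] about the fixed x, y, z axes, in that order (R = Rz(yaw) Ry(pitch) Rx(roll)).
In Python, from bench import robot, imaging gives the robot as it stands.
- The arm moves only by the shell command python3 -m pendant 'ROWS'. ROWS is JSON, a list of rows, each a list of 7 numbers: the shift along the world's x, y, z in cm, then the turn, a rotation vector about the world's x, y, z in degrees, then the opening, from 0 (shut) to 1 (fully open). In form: [[dx, dy, dz, ax, ay, az, jaw], ...]. A call has 1 to 8 rows; each row shifts and turns the commanded pose from where the row before left it; what a row does not reach is not made up. A row lasts 1/10 s, in which the tool goes at most 50 mm and 8.59 degrees, less where a joint would pass 70% of its speed; a pose out of reach is approached as far as the arm can. A call is refused whole if a number of a shift passes 5 or a number of a turn 8.59, either way. A call with a gripper value outside its range is refused whole. The fingers move at their own pace and stop on an object; the grip force is fixed at half the most. Time passes only in rows, so rows that do not move let the fingers close. It gives the time, the measured TCP pose, the force, the opening and the grip force at its end, in the units of the state.
- robot.get_obs(): the state, without advancing time (a new reading comes with each control period).
- imaging.snapshot(name): name is "side" or "top" or "wrist"; returns the picture (420x560x3 uint8, red, green, blue); there is no depth.
- imaging.camera_params(name): a dict with "camera_matrix" (3x3 intrinsics, pixels), "k1" (the pictures are not rectified: a ray, as slopes to the right and down, at radius r is drawn at 1 + k1 r^2 times it, then the intrinsics apply), "R" (3x3) and "t" (3): a world point X has camera coordinates R X + t. Camera axes: x right, y down, z forward; pixel columns grow to the right and rows downward; lengths in m; the calibration is good to about 2 mm. A picture is of the moment at which its call begins: read the wrist's pose just before it. camera_params takes no time and is no camera call; for the wrist camera it gives the pose at the moment of the call.
- robot.close_job(): hands the job in; it is judged then, once.
The state is a dict: "time": time; "joint_positions": joint angles; "qvel": joint speeds; "joint_torque": joint torques, N m; "tool_pos": TCP position; "ee_rot": TCP orientation; "wrist_force": force on the tool from outside, world axes, zero at the start; "wrist_torque": the same for the moment, N m; "width": finger opening in m; "finger_force": force on a finger pad.
Only numpy, scipy, OpenCV 4.12 (cv2) and the standard library are available. Lean on these libraries where they do the work, as an engineer would, in place of code of your own. Each camera call takes 0.05 s, during which the arm holds its last target. There are 200 camera calls.

TASK

Take one reading of the damper in the blue bench tester: first push the green button fully down and let it come up, then pull the tester's orange-gripped lever all the way down, pause there a moment and ease it back up to rest slowly, over two seconds or so, never letting it spring back. After that push the blue button fully down and let it come up. Do not press the red button, and leave the other things on the bench where they are.

Things in the scene. Friction and masses are not known exactly. Their poses are not given: they have to be found in the camera images.
- tester: Blue bench damper tester, fixed: a hand-lever press with base 220 (x) x 170 (y) mm; head (80 wide, 185 to 265 mm high, its front 45 mm before the origin) on a column at +x; a ram reaches up to 290 mm. Origin: on the table under the head, 10 mm in front of (-x of) the base's middle. x points away from the operator's side, y to its left (the lever side), z up.
- press_lever (a joint): Hand lever of the tester, rad: 0 = up at rest, 0.95 = fully down on its stop. The damper pushes it back up at all times (about 6 N at the grip at the top, 13 N at the bottom) and it flies up if let go.
- lever_grip (a point): Middle of the lever's orange grip: a round bar 26 mm thick and 117 mm long, level, along the tester's y axis. Its inner end joins the 16 mm steel lever arm, 65 mm from the middle towards -y. At rest it is 308 mm above the table, fully down about 134 mm.
- lever_pivot (a point): Point on the lever's pivot axis (which runs along the tester's y), level with the middle of the grip along y, 225 mm above the table. The grip moves on an arc of radius 190 mm about it: at joint value q it lies 190*cos(0.45-q) mm towards the tester's -x and 190*sin(0.45-q) mm above it.
- zero_top (a point): Centre of the top face of the green push button (zeroes the gauge), moving with it: 40 mm across, in a black collar on a fixed box 90 x 90 x 45 mm. When up it stands about 69 mm above the table and 12 mm above the collar. Pressed straight down.
- zero (a joint): Travel of the green button, m: 0 = up, 0.008 = fully down (about 5 N); a spring returns it.
- store_top (a point): Centre of the top face of the blue push button (stores the reading), moving with it: 40 mm across, in a black collar on a fixed box 90 x 90 x 45 mm. When up it stands about 69 mm above the table and 12 mm above the collar. Pressed straight down.
- store (a joint): Travel of the blue button, m: 0 = up, 0.008 = fully down (about 5 N); a spring returns it.
- stop_top (a point): Centre of the top face of the red push button (emergency stop, not to be pressed; its box is yellow), moving with it: 40 mm across, in a black collar on a fixed box 90 x 90 x 45 mm. When up it stands about 69 mm above the table and 12 mm above the collar. Pressed straight down.
- stop (a joint): Travel of the red button, m: 0 = up, 0.008 = fully down (about 5 N); a spring returns it.
- flange: Bystander: dark steel exhaust flange, 115 x 80 x 10, lying flat under the lever (mm).
- wrench: Bystander: steel wrench, 150 long, lying flat (mm).
- hammer: Bystander: copper-headed hammer, 280 long, lying (mm).
- coupling: Bystander: steel exhaust coupling, 84 across, 110 tall, standing (mm).
- spray_can: Bystander: can with orange label, 66 across, 190 tall, standing (mm).
- pipe_stub: Bystander: copper pipe stub, 64 across, 120 tall, standing (mm).
Mind the look-alikes: they are no part of the job. Of the things that look like the part that bears stop_top, take the one that is farthest to the robot's left at the start. Leave any purple look-alike of the part that bears store_top alone.

How it is judged:
By the outcome, as a careful person would: the job done as asked, in the order asked, and still so for the second after the job is handed in, with the robot touching nothing.
It also fails if it takes over 72 s, if anything falls off the work surface, if the arm or the gripper's body presses on something with over 40 N, if the wrist force passes 120 N, or if a joint passes its speed limit or range.

## Working session

There is one attempt and no reset: what is moved stays moved. The work goes in short steps, Python scripts to look and compute and a shell command to move; the robot and the scene stay as the last step left them, time stands still between calls to the robot, and variables do not carry over. Pictures are saved under pics/ and viewed, at most 10 in all, crops included, and the job is handed in when it is done.

```bash
ls; mkdir -p pics; python3 - <<'E'
from bench import robot, imaging
import cv2
for n in ("top","side"):
    im=imaging.snapshot(n); cv2.imwrite(f"pics/{n}0.png",im[:,:,::-1])
    p=imaging.camera_params(n); print(n,p)
print(robot.get_obs())
E
```

```text
pics
top {'camera_matrix': array([[464.35300503,   0.        , 281.07051855],
       [  0.        , 464.35300503, 206.0676303 ],
       [  0.        ,   0.        ,   1.        ]]), 'k1': -0.160002953699279, 'R': array([[ 3.45913735e-02, -9.99401118e-01, -9.17548278e-04],
       [-9.75920528e-01, -3.35807869e-02, -2.15525995e-01],
       [ 2.15366109e-01,  8.35079439e-03, -9.76497672e-01]]), 't': array([-0.00849625,  0.56102423,  1.45618603])}
side {'camera_matrix': array([[452.46949102,   0.        , 282.9288898 ],
       [  0.        , 452.46949102, 209.34817721],
       [  0.        ,   0.        ,   1.        ]]), 'k1': -0.1486532124432396, 'R': array([[ 0.99216151, -0.12486093, -0.00502791],
       [-0.09016507, -0.68744575, -0.72061682],
       [ 0.08652047,  0.71542162, -0.69331531]]), 't': array([-0.51197517,  0.18752431,  1.43861883])}
{'time': 0.1, 'joint_positions': array([ 1.16288085e+00,  8.78801685e-02,  1.37201934e+00, -1.20783413e-05,
        1.68358598e+00, -1.03075708e-01]), 'qvel': array([-4.11454033e-04, -8.93679142e-04, -2.83905949e-03,  5.70509914e-06,
        1.48503767e-03, -4.86610257e-04]), 'joint_torque': array([ 2.82290341e-03, -3.41252482e+01, -3.03301084e+01,  7.20853033e-02,
        3.04521562e-02, -1.16344008e-04]), 'tool_pos': array([0.16488193, 0.52420146, 0.19426424]), 'ee_rot': array([-3.13970863e+00, -1.82819039e-04,  2.83675136e+00]), 'wrist_force': array([-0.05421128,  0.2267798 ,  0.7399297 ]), 'wrist_torque': array([ 0.03207918,  0.00496562, -0.05272124]), 'finger_force': 0.0, 'width': 0.09391229070022993}
```

View pics/top0.png

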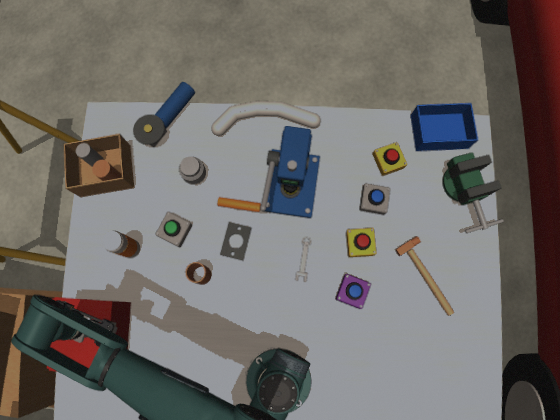

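View pics/side0.png

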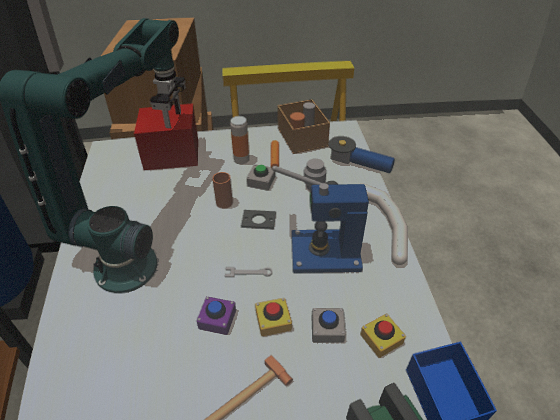

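The top view shows the green button near (172,228), the blue one on its grey box near (376,197), and the grip from (219,202) to (262,208). In the side view, green is near (260,170), blue near (329,318) and the grip near (275,153). I'll enlarge these areas in one montage.

```bash
cat > h.py <<'E'
import numpy as np, cv2
from bench import imaging
def ray(n,px,p=None):
    p=p or imaging.camera_params(n); K=p["camera_matrix"]
    d=np.array([p["k1"],0,0,0,0.])
    u=cv2.undistortPointsIter(np.array([[px]],float),K,d,None,None,(3,50,1e-10))[0,0]
    R=p["R"]; return -R.T@p["t"], R.T@np.array([u[0],u[1],1])
def tri(obs):
    A=[];b=[]
    for c,d in obs:
        d=d/np.linalg.norm(d); P=np.eye(3)-np.outer(d,d); A.append(P); b.append(P@c)
    X=np.linalg.lstsq(np.vstack(A),np.hstack(b),rcond=None)[0]
    return X,[np.linalg.norm((np.eye(3)-np.outer(d,d)/(d@d))@(X-c)) for c,d in obs]
def atz(r,z): c,d=r; return c+d*(z-c[2])/d[2]
E
python3 - <<'E'
import cv2,numpy as np
t=cv2.imread("pics/top0.png");s=cv2.imread("pics/side0.png")
def c(im,x,y,w,h,k=5): return cv2.resize(im[y:y+h,x:x+w],None,fx=k,fy=k,interpolation=cv2.INTER_CUBIC)
# each tile 260x280
a=np.hstack([c(t,146,204,52,56),c(t,350,170,52,56),c(t,214,180,52,56)])
b=np.hstack([c(s,234,150,52,56),c(s,303,296,52,56),c(s,250,130,52,56)])
cv2.imwrite("pics/m.png",np.vstack([a,b]))
E
```

```text
(no output)
```

View pics/m.png

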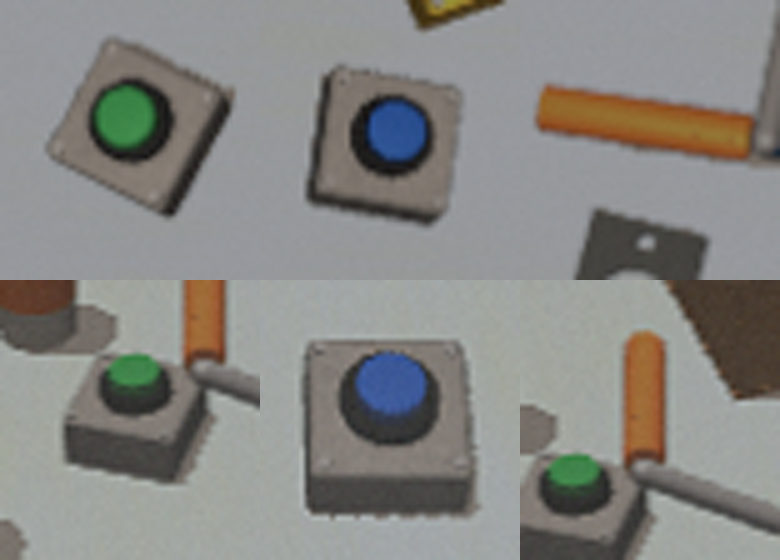

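```bash
python3 - <<'E'
from h import *
np.set_printoptions(precision=4,suppress=True)
T=lambda a,b:tri([ray("top",a),ray("side",b)])
for n,a,b,z in [("green",(171.2,227.4),(260.6,168.2),.069),("blue",(377.4,196),(329.4,316.3),.069),("gin",(260,207.6),(275,165.8),.308),("gout",(218,201.4),(275,142),.308)]:
    print(n,*T(a,b),atz(ray("top",a),z),atz(ray("side",b),z))
# tester yaw: base corners in top
for px in [(319,155),(310,217),(273,151),(240,205),(267,212)]: print(px,atz(ray("top",px),.012))
E
```

```text
green [0.4773 0.3661 0.0655] [np.float64(0.0006483711290044797), np.float64(0.000648371129004459)] [0.476  0.3651 0.069 ] [0.4777 0.3619 0.069 ]
blue [ 0.6052 -0.3047  0.0687] [np.float64(0.0010301740788700273), np.float64(0.0010301740788702437)] [ 0.604  -0.3046  0.069 ] [ 0.6062 -0.3046  0.069 ]
gin [0.5013 0.0659 0.3098] [np.float64(0.0013771593085579732), np.float64(0.0013771593085574918)] [0.5003 0.0659 0.308 ] [0.5029 0.0687 0.308 ]
gout [0.5143 0.1814 0.3117] [np.float64(0.0014263348925138116), np.float64(0.0014263348925144259)] [0.5137 0.1818 0.308 ] [0.5163 0.1872 0.308 ]
(319, 155) [ 0.7577 -0.114   0.012 ]
(310, 217) [ 0.5376 -0.0872  0.012 ]
(273, 151) [0.7667 0.0461 0.012 ]
(240, 205) [0.5707 0.1502 0.012 ]
(267, 212) [0.5498 0.0579 0.012 ]
```

```bash
R='[1.95,-1,1.5,0,0,-4.95,0]'; python3 -m pendant '[[1.95,-1,1.5,0,0,-4.95,0],[1.95,-1,1.5,0,0,-4.95,0],[1.95,-1,1.5,0,0,-4.95,0],[1.95,-1,1.5,0,0,-4.95,0],[1.95,-1,1.5,0,0,-4.95,0],[1.95,-1,1.5,0,0,-4.95,0],[1.95,-1,1.5,0,0,-4.95,0],[1.95,-1,1.5,0,0,-4.95,0]]'; python3 -m pendant '[[1.95,-1,0,0,0,-4.95,0],[1.95,-1,0,0,0,-4.95,0],[1.95,-1,0,0,0,-4.95,0],[1.95,-1,0,0,0,-4.95,0],[1.95,-1,0,0,0,-4.95,0],[1.95,-1,0,0,0,-4.95,0],[1.95,-1,0,0,0,-4.95,0],[1.95,-1,0,0,0,-4.95,0]]'; python3 -m pendant '[[0,0,0,0,0,0,0],[0,0,0,0,0,0,0],[0,0,0,0,0,0,0]]'
python3 - <<'E'
from h import *
from bench import robot
im=imaging.snapshot("wrist");p=imaging.camera_params("wrist");o=robot.get_obs()
print(o["tool_pos"],o["ee_rot"],o["width"],o["wrist_force"]);import json
json.dump({k:np.asarray(v).tolist() for k,v in p.items()},open("w1.json","w"))
cv2.imwrite("pics/w1.png",im[:,:,::-1])
E
```

```text
time: 0.9
tool_pos: [0.3217, 0.444, 0.3153]
ee_rot: [-3.14, 0.0, 2.142]
wrist_force: [-0.2, -0.2, -0.5]
width: 0.0338
finger_force: 0.0
time: 1.7
tool_pos: [0.4777, 0.3641, 0.3145]
ee_rot: [-3.141, 0.001, 1.451]
wrist_force: [0.6, -0.1, -0.3]
width: 0.0006
finger_force: 0.0
time: 2.0
tool_pos: [0.4763, 0.3651, 0.3152]
ee_rot: [-3.141, -0.0, 1.456]
wrist_force: [-0.1, 0.0, -0.3]
width: 0.0005
finger_force: 0.0
[0.47619855 0.36523421 0.31545598] [-3.14142170e+00 -2.39644636e-04  1.45645453e+00] 0.00045083898155214697 [0.14885974 0.27126079 0.11515733]
```

View pics/w1.png

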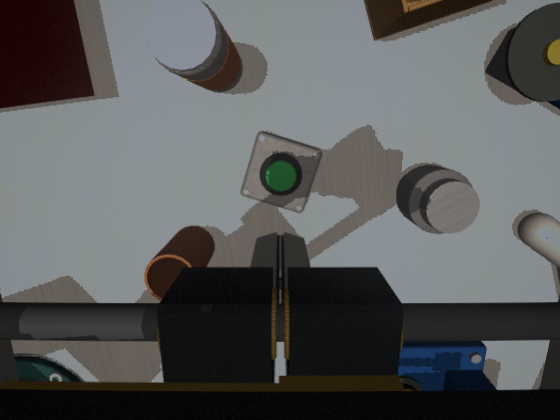

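The wrist picture shows the green button top centred near (281,174), with the closed fingers just below it at (280,240). I'll check this against the earlier estimate.

```bash
python3 - <<'E'
from h import *
import json
p={k:np.array(v) for k,v in json.load(open("w1.json")).items()};p["k1"]=float(p["k1"])
r=ray("wrist",(281,174),p);print(atz(r,.069),tri([r,ray("top",(171.2,227.4)),ray("side",(260.6,168.2))]))
E
```

```text
[0.47783997 0.37140005 0.069     ] (array([0.47771443, 0.36898047, 0.06205637]), [np.float64(0.0014357593912955164), np.float64(0.002140080615200547), np.float64(0.0010537810553888378)])
```

```bash
python3 -m pendant '[[0.1,0.1,-3,0,0,0,0],[0,0,-3,0,0,0,0],[0,0,-3,0,0,0,0],[0,0,-3,0,0,0,0],[0,0,-3,0,0,0,0],[0,0,-3,0,0,0,0],[0,0,-2.5,0,0,0,0],[0,0,-1.3,0,0,0,0]]';python3 -m pendant '[[0,0,-0.5,0,0,0,0],[0,0,-0.3,0,0,0,0],[0,0,-0.2,0,0,0,0],[0,0,0,0,0,0,0]]';python3 -m pendant '[[0,0,-0.2,0,0,0,0],[0,0,-0.2,0,0,0,0],[0,0,0,0,0,0,0]]'
```

```text
time: 2.85
tool_pos: [0.476, 0.3655, 0.0946]
ee_rot: [-3.138, 0.002, 1.456]
wrist_force: [-0.4, 0.8, 0.1]
width: 0.0004
finger_force: 0.0
time: 3.25
tool_pos: [0.4787, 0.3661, 0.0885]
ee_rot: [3.14, -0.001, 1.455]
wrist_force: [-0.1, -0.1, -0.7]
width: 0.0003
finger_force: 0.0
time: 3.55
tool_pos: [0.478, 0.3656, 0.0832]
ee_rot: [-3.141, 0.0, 1.454]
wrist_force: [0.2, -0.1, 0.3]
width: 0.0005
finger_force: 0.0
```

```bash
python3 -m pendant '[[0,0,-0.3,0,0,0,0],[0,0,-0.3,0,0,0,0],[0,0,-0.2,0,0,0,0],[0,0,0,0,0,0,0]]';python3 -m pendant '[[0,0,-0.2,0,0,0,0],[0,0,-0.1,0,0,0,0],[0,0,0,0,0,0,0]]'
```

```text
time: 3.95
tool_pos: [0.4777, 0.3655, 0.0746]
ee_rot: [-3.141, 0.001, 1.454]
wrist_force: [-0.6, -0.6, 0.5]
width: 0.0005
finger_force: 0.0
time: 4.25
tool_pos: [0.478, 0.3656, 0.0721]
ee_rot: [-3.141, 0.0, 1.455]
wrist_force: [0.0, 1.2, -0.4]
width: 0.0005
finger_force: 0.0
```

```bash
python3 -m pendant '[[0,0,-0.2,0,0,0,0],[0,0,-0.1,0,0,0,0],[0,0,0,0,0,0,0]]';python3 -m pendant '[[0,0,-0.2,0,0,0,0],[0,0,-0.1,0,0,0,0],[0,0,0,0,0,0,0]]'
python3 - <<'E'
from h import *
im=imaging.snapshot("side")[130:230,200:320]
w=imaging.snapshot("wrist")
a=cv2.resize(im,None,fx=4,fy=4,interpolation=2)
cv2.imwrite("pics/s2.png",np.hstack([a,cv2.resize(w[80:330,180:380],(320,400))])[:,:,::-1])
E
```

```text
time: 4.55
tool_pos: [0.4779, 0.3656, 0.0691]
ee_rot: [-3.141, 0.0, 1.455]
wrist_force: [-0.2, -0.7, -0.1]
width: 0.0007
finger_force: 0.0
time: 4.85
tool_pos: [0.4779, 0.3656, 0.066]
ee_rot: [-3.141, 0.0, 1.454]
wrist_force: [0.1, 0.4, 0.5]
width: 0.0001
finger_force: 0.0
```

View pics/s2.png

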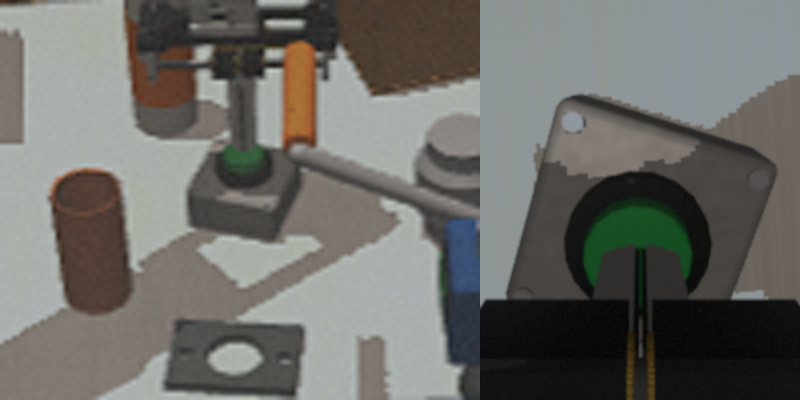

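The fingers are centred over the green cap with only about 5 mm of offset, but there is no contact yet. I'll keep going down slowly.

```bash
python3 -c "
from bench import robot;print(robot.tip_extent)"; python3 -m pendant '[[0,0.3,-0.1,0,0,0,0],[0,0,-0.2,0,0,0,0],[0,0,0,0,0,0,0]]';python3 -m pendant '[[0,0,-0.2,0,0,0,0],[0,0,-0.1,0,0,0,0],[0,0,0,0,0,0,0]]'
```

```text
0.011
time: 5.25
tool_pos: [0.4778, 0.3686, 0.0629]
ee_rot: [-3.141, 0.001, 1.455]
wrist_force: [0.3, 0.2, -0.3]
width: 0.0005
finger_force: 0.0
time: 5.55
tool_pos: [0.4779, 0.3686, 0.06]
ee_rot: [-3.141, 0.0, 1.455]
wrist_force: [-0.0, 0.5, -0.3]
width: 0.0005
finger_force: 0.0
```

```bash
cat >> h.py <<'E'
def proj(n,X):
    p=imaging.camera_params(n); return cv2.projectPoints(np.array([X],float),cv2.Rodrigues(p["R"])[0],p["t"],p["camera_matrix"],np.array([p["k1"],0,0,0,0.]))[0].ravel()
E
python3 - <<'E'
from h import *
for z in (.049,.055,.069,.085):print(z,proj("side",[.478,.3656,z]))
w=imaging.snapshot("wrist");s=imaging.snapshot("side")[145:205,225:305];t=imaging.snapshot("top")[200:260,140:220]
cv2.imwrite("pics/s3.png",np.hstack([cv2.resize(s,None,fx=5,fy=5,interpolation=2),cv2.resize(t,None,fx=5,fy=5,interpolation=2)])[:,:,::-1])
E
```

```text
0.049 [260.80267711 171.71634973]
0.055 [260.742218   170.48031432]
0.069 [260.60022417 167.57368399]
0.085 [260.43635226 164.212738  ]
```

View pics/s3.png

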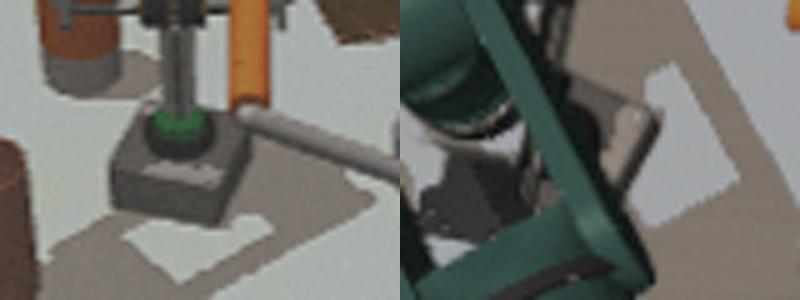

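```bash
python3 - <<'E'
from h import *
import json
from bench import robot
p1={k:np.array(v) for k,v in json.load(open("w1.json")).items()};p1["k1"]=float(p1["k1"])
p2=imaging.camera_params("wrist");im=imaging.snapshot("wrist")
def m(i):
    i=i.astype(int); k=(i[...,1]>i[...,0]*1.5)&(i[...,1]>i[...,2]*1.3)&(i[...,1]>40)
    n,l,s,c=cv2.connectedComponentsWithStats(k.astype(np.uint8)); j=1+np.argmax(s[1:,4]); return s[j],c[j]
i1=cv2.imread("pics/w1.png")[:,:,::-1]
print(m(i1),m(im),p1["camera_matrix"][0],p1["k1"])
print(-p1["R"].T@p1["t"],-p2["R"].T@p2["t"],robot.get_obs()["tool_pos"],robot.get_obs()["joint_positions"])
cv2.imwrite("pics/w2.png",cv2.resize(im[60:360,80:480],None,fx=2,fy=2)[:,:,::-1])
E
```

```text
(array([265, 160,  32,  32, 775], dtype=int32), array([280.38064516, 175.46967742])) (array([ 244,  212,   70,   55, 1440], dtype=int32), array([276.68680556, 232.8125    ])) [347.58253799   0.         279.90982171] -0.020577449429166842
[0.48353968 0.43232074 0.50498616] [0.4855177  0.43577106 0.24985999] [0.47813681 0.36867345 0.06039387] [ 5.63006979e-01  2.66937048e-01  1.43350211e+00 -7.40109325e-05
  1.44091165e+00  6.79349653e-01]
```

View pics/w2.png

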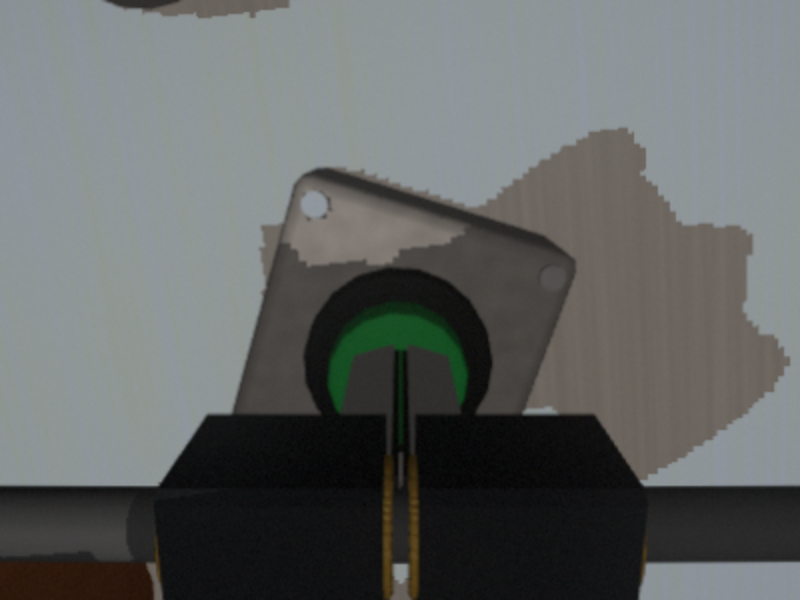

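The wrist view still shows the side of the green cap standing clear of its collar, and the fingertips sit higher than reported. So the reported z is about 15 mm low, and I'll descend by force from here.

```bash
python3 -m pendant '[[0,0,-0.2,0,0,0,0],[0,0,-0.1,0,0,0,0],[0,0,0,0,0,0,0]]';python3 -m pendant '[[0,0,-0.2,0,0,0,0],[0,0,-0.1,0,0,0,0],[0,0,0,0,0,0,0]]'
```

```text
time: 6.05
tool_pos: [0.4784, 0.3689, 0.0577]
ee_rot: [3.141, -0.001, 1.454]
wrist_force: [0.6, -0.3, 1.6]
width: 0.0006
finger_force: 1.0
time: 6.35
tool_pos: [0.4784, 0.3688, 0.0546]
ee_rot: [3.141, -0.001, 1.454]
wrist_force: [0.1, -0.1, 2.9]
width: 0.0004
finger_force: 1.6
```

```bash
python3 -m pendant '[[0,0,-0.2,0,0,0,0],[0,0,-0.2,0,0,0,0],[0,0,0,0,0,0,0]]';python3 -m pendant '[[0,0,-0.2,0,0,0,0],[0,0,-0.1,0,0,0,0],[0,0,0,0,0,0,0]]'
```

```text
time: 6.65
tool_pos: [0.4784, 0.3689, 0.0511]
ee_rot: [3.141, -0.001, 1.455]
wrist_force: [-0.4, -1.6, 6.1]
width: 0.0005
finger_force: 3.2
time: 6.95
tool_pos: [0.4785, 0.3689, 0.0509]
ee_rot: [3.14, -0.001, 1.455]
wrist_force: [-4.3, -1.5, 16.4]
width: 0.0003
finger_force: 7.7
```

```bash
python3 -m pendant '[[0,0,0,0,0,0,0],[0,0,1,0,0,0,0],[0,0,3,0,0,0,0],[0,0,5,0,0,0,0],[0,0,5,0,0,0,0],[0,0,5,0,0,0,0],[0,0,5,0,0,0,0],[0,0,5,0,0,0,0]]';python3 -m pendant '[[0,0,5,0,0,0,0],[0.5,-4,0,0,0,0,0.3],[0.5,-4,0,0,0,0,0.5],[0.5,-4,0,0,0,0,0.7],[0.5,-4,0,0,0,0,1],[0.5,-4,0,0,0,0,1],[0.5,-4,0,0,0,0,1],[0,-0.5,0,0,0,0,1]]';python3 -m pendant '[[0,0,0,0,0,0,1],[0,0,0,0,0,0,1],[0,0,0,0,0,0,1]]'
python3 - <<'E'
from h import *
import json
from bench import robot
print(robot.get_obs()["tool_pos"],robot.get_obs()["ee_rot"])
p=imaging.camera_params("wrist");w=imaging.snapshot("wrist")
json.dump({k:np.asarray(v).tolist() for k,v in p.items()},open("w3.json","w"))
s=imaging.snapshot("side")[60:210,200:350]
cv2.imwrite("pics/s4.png",np.hstack([w[:,100:500],cv2.resize(s,(400,420),interpolation=2)])[:,:,::-1])
E
```

```text
time: 7.75
tool_pos: [0.4775, 0.3684, 0.338]
ee_rot: [-3.14, 0.001, 1.455]
wrist_force: [0.5, 1.0, 0.8]
width: 0.0008
finger_force: 0.0
time: 8.55
tool_pos: [0.5084, 0.12, 0.3861]
ee_rot: [-3.14, 0.002, 1.449]
wrist_force: [-0.0, -0.1, -0.3]
width: 0.0528
finger_force: 0.0
time: 8.85
tool_pos: [0.5079, 0.125, 0.3869]
ee_rot: [-3.141, -0.0, 1.457]
wrist_force: [0.6, 0.9, -0.9]
width: 0.0768
finger_force: 0.0
[0.50790772 0.12498172 0.38694798] [-3.14093605e+00 -2.22177927e-04  1.45653360e+00]
```

View pics/s4.png

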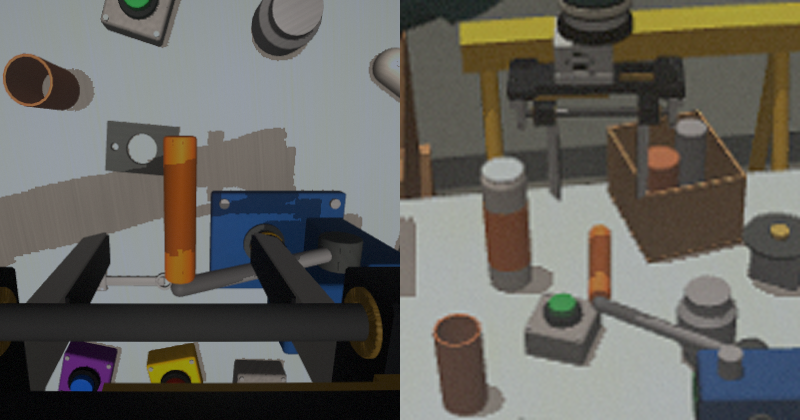

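```bash
python3 - <<'E'
from h import *
import json
p={k:np.array(v) for k,v in json.load(open("w3.json")).items()};p["k1"]=float(p["k1"])
a,b=ray("wrist",(280,138),p),ray("wrist",(280,282),p)
for dz in (0,.02):
  print(dz,[tri([(r[0]+[0,0,dz],r[1]),ray("top",q),ray("side",s)]) for r,q,s in ((a,(218,201.4),(275,142)),(b,(260,207.6),(275,165.8)))])
  print([atz((r[0]+[0,0,dz],r[1]),.308) for r in (a,b)])
for z in (.355,.365,.375,.385,.395,.405):print(z,proj("side",[.508,.125,z]))
E
```

```text
0 [(array([0.51425856, 0.18176438, 0.31140438]), [np.float64(0.0003855465038813819), np.float64(0.0013813253626291547), np.float64(0.0015170708567171548)]), (array([0.50106404, 0.06562298, 0.31032942]), [np.float64(0.0003868442371594218), np.float64(0.0012488601333425944), np.float64(0.0015550560287097503)])]
[array([0.51403592, 0.18196228, 0.308     ]), array([0.50059234, 0.06430802, 0.308     ])]
0.02 [(array([0.51417747, 0.18133933, 0.31180178]), [np.float64(0.00022035991356245607), np.float64(0.0013200998904691888), np.float64(0.0015339745974151315)]), (array([0.50026354, 0.06171899, 0.31561445]), [np.float64(0.0029973589583755225), np.float64(0.00411382820371952), np.float64(0.0024539747596544485)])]
[array([0.51393912, 0.1812098 , 0.308     ]), array([0.49949405, 0.05479066, 0.308     ])]
0.355 [274.30776285 141.32050623]
0.365 [274.24775858 138.51971352]
0.375 [274.18726057 135.69184685]
0.385 [274.1262655  132.83661895]
0.395 [274.06477012 129.95374169]
0.405 [274.00277127 127.04292635]
```

Bar, jaws and yaw line up: the bar is centred between the fingers, and its middle triangulates to (0.508, 0.124, 0.311). The side view again puts the fingertips about 18 mm higher than reported. I'll lower around the bar and check there.

```bash
python3 -m pendant '[[0,0,-2,0,0,0,1],[0,0,-2,0,0,0,1],[0,0,-2,0,0,0,1],[0,0,-2,0,0,0,1],[0,0,-1,0,0,0,1],[0,0,-0.7,0,0,0,1],[0,0,0,0,0,0,1],[0,0,0,0,0,0,1]]'
python3 - <<'E'
from h import *
w=imaging.snapshot("wrist")
s=imaging.snapshot("side")[90:190,220:330]
cv2.imwrite("pics/s5.png",np.hstack([w[:,130:430],cv2.resize(s,(460,420),interpolation=2)])[:,:,::-1])
E
```

```text
time: 9.75
tool_pos: [0.5084, 0.1239, 0.2912]
ee_rot: [3.14, -0.0, 1.455]
wrist_force: [-0.0, 0.1, 0.1]
width: 0.094
finger_force: 0.0
```

View pics/s5.png

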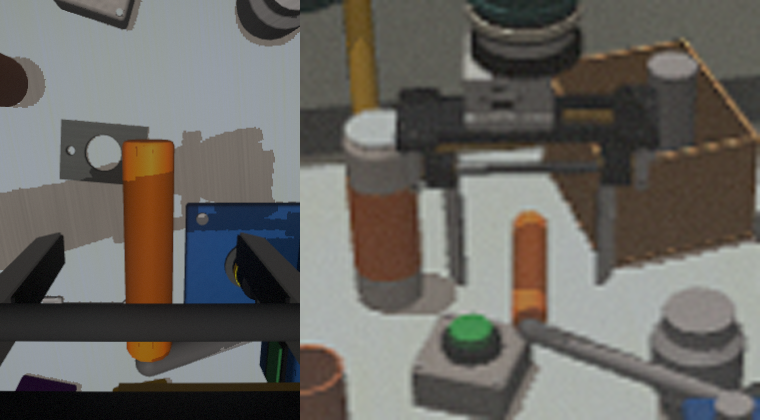

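The side view puts the tips at about row 157, roughly 0.297 m, so about 11 mm below the bar's centre. I'll go 9 mm lower and close.

```bash
python3 -m pendant '[[0,0,-0.5,0,0,0,1],[0,0,-0.4,0,0,0,1],[0,0,0,0,0,0,0.5],[0,0,0,0,0,0,0],[0,0,0,0,0,0,0],[0,0,0,0,0,0,0],[0,0,0,0,0,0,0],[0,0,0,0,0,0,0]]'; python3 -m pendant '[[0,0,0,0,0,0,0],[0,0,0,0,0,0,0],[0,0,0,0,0,0,0]]'
```

```text
time: 10.65
tool_pos: [0.5081, 0.1237, 0.2814]
ee_rot: [3.141, -0.0, 1.454]
wrist_force: [0.1, -0.1, -1.2]
width: 0.0492
finger_force: 0.0
time: 10.95
tool_pos: [0.5074, 0.1238, 0.2813]
ee_rot: [-3.14, 0.0, 1.455]
wrist_force: [-7.9, 0.4, 2.7]
width: 0.0255
finger_force: 18.8
```

```bash
python3 -c "
import numpy as np
q=np.linspace(0,.96,25);u=19*np.cos(.45-q);z=19*np.sin(.45-q)
P=np.c_[-.9931*u,.117*u,z].round(2);print(np.diff(P,axis=0).round(2).tolist())"
```

```text
[[-0.32, 0.04, -0.69], [-0.28, 0.03, -0.7], [-0.26, 0.03, -0.71], [-0.23, 0.03, -0.73], [-0.2, 0.02, -0.73], [-0.17, 0.02, -0.74], [-0.15, 0.02, -0.75], [-0.11, 0.01, -0.75], [-0.08, 0.01, -0.75], [-0.06, 0.01, -0.76], [-0.02, 0.0, -0.76], [0.01, 0.0, -0.76], [0.04, 0.0, -0.76], [0.07, -0.01, -0.76], [0.09, -0.01, -0.75], [0.13, -0.02, -0.75], [0.16, -0.02, -0.74], [0.18, -0.02, -0.74], [0.22, -0.02, -0.73], [0.25, -0.03, -0.72], [0.27, -0.03, -0.7], [0.3, -0.04, -0.7], [0.33, -0.04, -0.68], [0.35, -0.04, -0.68]]
```

```bash
python3 -m pendant '[[-0.32,0.04,-0.69,0,0,0,0],[-0.28,0.03,-0.7,0,0,0,0],[-0.26,0.03,-0.71,0,0,0,0],[-0.23,0.03,-0.73,0,0,0,0],[-0.2,0.02,-0.73,0,0,0,0],[-0.17,0.02,-0.74,0,0,0,0],[-0.15,0.02,-0.75,0,0,0,0],[-0.11,0.01,-0.75,0,0,0,0]]'
```

```text
time: 11.75
tool_pos: [0.4914, 0.1257, 0.2265]
ee_rot: [3.136, -0.001, 1.455]
wrist_force: [-2.9, -0.7, 9.2]
width: 0.0255
finger_force: 30.0
```

```bash
python3 -m pendant '[[-0.08,0.01,-0.75,0,0,0,0],[-0.06,0.01,-0.76,0,0,0,0],[-0.02,0,-0.76,0,0,0,0],[0.01,0,-0.76,0,0,0,0],[0.04,0,-0.76,0,0,0,0],[0.07,-0.01,-0.76,0,0,0,0],[0.09,-0.01,-0.75,0,0,0,0],[0.13,-0.02,-0.75,0,0,0,0]]'; python3 -m pendant '[[0.16,-0.02,-0.74,0,0,0,0],[0.18,-0.02,-0.74,0,0,0,0],[0.22,-0.02,-0.73,0,0,0,0],[0.25,-0.03,-0.72,0,0,0,0],[0.27,-0.03,-0.7,0,0,0,0],[0.3,-0.04,-0.7,0,0,0,0],[0,0,0,0,0,0,0]]'
```

```text
time: 12.55
tool_pos: [0.4905, 0.1258, 0.1648]
ee_rot: [-3.139, -0.0, 1.455]
wrist_force: [-10.5, -0.9, 9.8]
width: 0.0251
finger_force: 30.0
time: 13.25
tool_pos: [0.5013, 0.1245, 0.1186]
ee_rot: [-3.13, 0.001, 1.456]
wrist_force: [-13.2, 0.9, 7.4]
width: 0.0251
finger_force: 30.0
```

```bash
python3 -m pendant '[[0.28,-0.04,-0.68,0,0,0,0],[0.3,-0.04,-0.6,0,0,0,0],[0,0,0,0,0,0,0]]'; python3 -m pendant '[[0.05,0,-0.2,0,0,0,0],[0,0,-0.1,0,0,0,0],[0,0,0,0,0,0,0]]'
```

```text
time: 13.55
tool_pos: [0.5065, 0.1239, 0.1055]
ee_rot: [-3.128, 0.001, 1.456]
wrist_force: [-15.1, 1.4, 7.8]
width: 0.0254
finger_force: 30.0
time: 13.85
tool_pos: [0.5075, 0.1238, 0.1036]
ee_rot: [-3.13, 0.001, 1.456]
wrist_force: [-14.2, 0.6, 8.5]
width: 0.0251
finger_force: 30.0
```

```bash
python3 -m pendant '[[0.1,0,-0.2,0,0,0,0],[0.05,0,-0.1,0,0,0,0],[0,0,0,0,0,0,0]]'; python3 -m pendant '[[0,0,-0.2,0,0,0,0],[0,0,-0.1,0,0,0,0],[0,0,0,0,0,0,0]]'
python3 - <<'E'
from h import *
s=imaging.snapshot("side")[130:280,200:400]
cv2.imwrite("pics/s6.png",cv2.resize(s,None,fx=4,fy=4,interpolation=2)[:,:,::-1])
E
```

```text
time: 14.15
tool_pos: [0.5089, 0.1236, 0.1004]
ee_rot: [-3.13, 0.001, 1.456]
wrist_force: [-14.4, -0.0, 8.4]
width: 0.0253
finger_force: 30.0
time: 14.45
tool_pos: [0.5101, 0.1235, 0.0982]
ee_rot: [-3.133, 0.001, 1.455]
wrist_force: [-11.7, 0.5, 8.8]
width: 0.0253
finger_force: 30.0
```

View pics/s6.png

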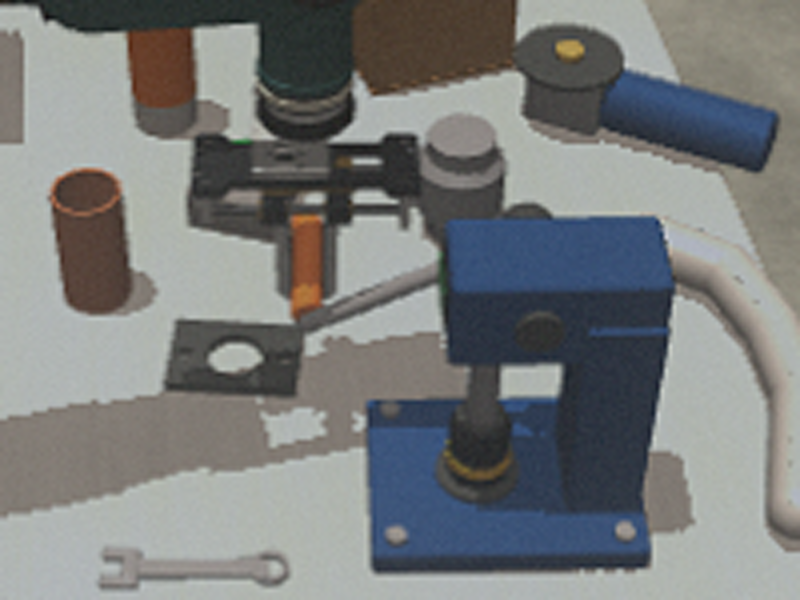

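```bash
python3 -m pendant '[[0.1,0,-0.2,0,0,0,0],[0.05,0,-0.1,0,0,0,0],[0,0,0,0,0,0,0]]'; python3 -m pendant '[[0.1,0,-0.2,0,0,0,0],[0.05,0,-0.1,0,0,0,0],[0,0,0,0,0,0,0]]'
```

```text
time: 14.8
tool_pos: [0.5115, 0.1233, 0.0953]
ee_rot: [-3.133, 0.001, 1.455]
wrist_force: [-12.7, -0.4, 8.9]
width: 0.0252
finger_force: 30.0
time: 15.1
tool_pos: [0.5115, 0.1233, 0.095]
ee_rot: [-3.13, 0.001, 1.456]
wrist_force: [-21.4, -1.6, 22.1]
width: 0.0254
finger_force: 30.0
```

Force jumped to about 30 N with no further motion, so the lever is on its stop. I'll pause there, then ease it back along the arc.

```bash
python3 -m pendant '[[0,0,0,0,0,0,0],[0,0,0,0,0,0,0],[0,0,0,0,0,0,0],[0,0,0,0,0,0,0],[0,0,0,0,0,0,0],[-0.1,0,0.2,0,0,0,0],[-0.25,0.03,0.5,0,0,0,0],[-0.33,0.04,0.66,0,0,0,0]]'; python3 -m pendant '[[-0.33,0.04,0.68,0,0,0,0],[-0.3,0.04,0.7,0,0,0,0],[-0.27,0.03,0.7,0,0,0,0],[-0.25,0.03,0.72,0,0,0,0],[-0.22,0.02,0.73,0,0,0,0],[-0.18,0.02,0.74,0,0,0,0],[-0.16,0.02,0.74,0,0,0,0],[-0.13,0.02,0.75,0,0,0,0]]'; python3 -m pendant '[[-0.09,0.01,0.75,0,0,0,0],[-0.07,0.01,0.76,0,0,0,0],[-0.04,0,0.76,0,0,0,0],[-0.01,0,0.76,0,0,0,0],[0.02,0,0.76,0,0,0,0],[0.06,-0.01,0.76,0,0,0,0],[0.08,-0.01,0.75,0,0,0,0],[0.11,-0.01,0.75,0,0,0,0]]'
```

```text
time: 15.9
tool_pos: [0.5066, 0.1238, 0.1053]
ee_rot: [-3.133, 0.001, 1.455]
wrist_force: [-7.5, -0.8, 6.1]
width: 0.025
finger_force: 30.0
time: 16.7
tool_pos: [0.4896, 0.1256, 0.1636]
ee_rot: [-3.137, 0.002, 1.455]
wrist_force: [-4.1, -1.6, 5.8]
width: 0.0253
finger_force: 30.0
time: 17.5
tool_pos: [0.4939, 0.1252, 0.2242]
ee_rot: [3.139, 0.001, 1.454]
wrist_force: [3.6, -4.3, 2.2]
width: 0.0252
finger_force: 30.0
```

```bash
python3 -m pendant '[[0.13,-0.02,0.65,0,0,0,0],[0.16,-0.02,0.7,0,0,0,0],[0.2,-0.02,0.7,0,0,0,0],[0.2,-0.03,0.7,0,0,0,0],[0.2,-0.03,0.6,0,0,0,0],[0.2,-0.03,0.5,0,0,0,0],[0.15,-0.03,0.4,0,0,0,0]]'; python3 -m pendant '[[0.1,-0.01,0.3,0,0,0,0],[0.1,-0.01,0.2,0,0,0,0],[0,0,0,0,0,0,0]]'
```

```text
time: 18.2
tool_pos: [0.5072, 0.1236, 0.2601]
ee_rot: [-3.139, 0.001, 1.453]
wrist_force: [10.3, -1.7, -24.8]
width: 0.0254
finger_force: 30.0
time: 18.5
tool_pos: [0.5067, 0.1235, 0.2603]
ee_rot: [-3.128, 0.004, 1.454]
wrist_force: [7.3, -0.7, -25.1]
width: 0.0252
finger_force: 30.0
```

The pull of −25 N at TCP x = 0.507 shows the lever is back on its upper stop. I'll release it, rise clear and check.

```bash
python3 -m pendant '[[0,0,-0.3,0,0,0,0],[0,0,0,0,0,0,0],[0,0,0,0,0,0,0.4],[0,0,0,0,0,0,0.8],[0,0,0,0,0,0,1],[0,0,0,0,0,0,1],[0,0,0,0,0,0,1]]'; python3 -m pendant '[[0,0,1,0,0,0,1],[0,0,2,0,0,0,1],[0,0,3,0,0,0,1],[0,0,4,0,0,0,1],[0,0,3,0,0,0,1],[0,0,0,0,0,0,1]]'
python3 - <<'E'
from h import *
s=imaging.snapshot("side")[90:240,200:350]
t=imaging.snapshot("top")[150:270,150:330]
cv2.imwrite("pics/s7.png",np.hstack([cv2.resize(s,(400,400)),cv2.resize(t,(400,400*2//3))] if 0 else [cv2.resize(s,(380,380),interpolation=2),cv2.resize(t,(420,380),interpolation=2)])[:,:,::-1])
E
```

```text
time: 19.2
tool_pos: [0.5073, 0.1241, 0.269]
ee_rot: [3.14, -0.001, 1.455]
wrist_force: [0.4, -0.7, 0.9]
width: 0.0618
finger_force: 0.0
time: 19.8
tool_pos: [0.5079, 0.124, 0.4044]
ee_rot: [3.13, -0.003, 1.455]
wrist_force: [-1.0, -0.1, 0.4]
width: 0.0937
finger_force: 0.0
```

View pics/s7.png

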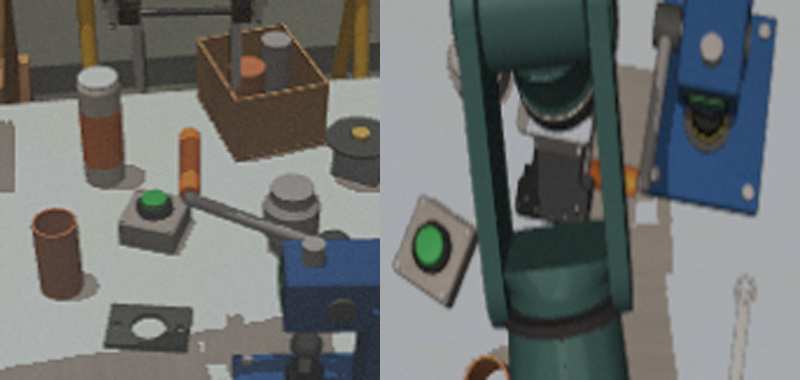

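The lever is back at rest: the grip in the side view is where it was at the start, and the green button is up. That was one picture over the viewing budget, so I'll use numbers only from here. Next is the blue button.

```bash
python3 -m pendant '[[0.8,-3.6,0,0,0,0,0],[0.8,-3.6,0,0,0,0,0],[0.8,-3.6,0,0,0,0,0],[0.8,-3.6,0,0,0,0,0],[0.8,-3.6,0,0,0,0,0],[0.8,-3.6,0,0,0,0,0],[0.8,-3.6,0,0,0,0,0],[0.8,-3.6,0,0,0,0,0]]'; python3 -m pendant '[[0.8,-3.6,-2,0,0,0,0],[0.8,-3.6,-2,0,0,0,0],[0.8,-3.6,-2,0,0,0,0],[0.8,-3.2,-2,0,0,0,0],[0,0,-2,0,0,0,0],[0,0,0,0,0,0,0],[0,0,0,0,0,0,0]]'
python3 - <<'E'
from h import *
from bench import robot
o=robot.get_obs();p=imaging.camera_params("wrist");i=imaging.snapshot("wrist").astype(int)
k=(i[...,2]>i[...,0]*1.8)&(i[...,2]>i[...,1]*1.3)&(i[...,2]>60)
n,l,s,c=cv2.connectedComponentsWithStats(k.astype(np.uint8))
for j in range(1,n):
    if s[j,4]>150: print(s[j],c[j],atz(ray("wrist",c[j],p),.067))
print(o["tool_pos"],o["ee_rot"])
E
```

```text
time: 20.7
tool_pos: [0.5708, -0.1655, 0.3956]
ee_rot: [-3.138, -0.001, 1.455]
wrist_force: [0.1, -0.0, 0.4]
width: 0.0332
finger_force: 0.0
time: 21.4
tool_pos: [0.6026, -0.3035, 0.2964]
ee_rot: [-3.139, -0.002, 1.455]
wrist_force: [0.0, 0.1, 0.3]
width: 0.0001
finger_force: 0.0
[ 206    0  180   10 1610] [295.12298137   4.01677019] [ 0.64073458 -0.10996592  0.067     ]
[  5 135  32  32 818] [ 20.29462103 150.58924205] [ 0.29358752 -0.22953657  0.067     ]
[267 164  32  32 805] [282.64347826 179.45590062] [ 0.60503046 -0.30147441  0.067     ]
[418 249  61  54 160] [438.89375 265.3    ] [ 0.79321235 -0.43593427  0.067     ]
[ 444  265  114   38 1883] [493.19861922 288.35315985] [ 0.86483321 -0.47729861  0.067     ]
[ 451  340   67   51 1596] [480.21115288 353.35776942] [ 0.84985587 -0.57459499  0.067     ]
[ 0.60255508 -0.30353903  0.29640546] [-3.13857300e+00 -1.70174899e-03  1.45479119e+00]
```

```bash
python3 -m pendant '[[0.2,0,-4,0,0,0,0],[0,0,-4,0,0,0,0],[0,0,-4,0,0,0,0],[0,0,-4,0,0,0,0],[0,0,-3,0,0,0,0],[0,0,-2,0,0,0,0],[0,0,-0.8,0,0,0,0],[0,0,0,0,0,0,0]]'; python3 -m pendant '[[0,0,-0.3,0,0,0,0],[0,0,-0.3,0,0,0,0],[0,0,-0.3,0,0,0,0],[0,0,0,0,0,0,0]]'; python3 -m pendant '[[0,0,-0.2,0,0,0,0],[0,0,-0.2,0,0,0,0],[0,0,0,0,0,0,0]]'
```

```text
time: 22.25
tool_pos: [0.6053, -0.3035, 0.0804]
ee_rot: [3.141, 0.0, 1.455]
wrist_force: [-0.3, 0.2, 0.3]
width: 0.0005
finger_force: 0.0
time: 22.65
tool_pos: [0.6051, -0.3042, 0.071]
ee_rot: [3.141, 0.0, 1.454]
wrist_force: [-0.0, 0.6, 0.4]
width: 0.0002
finger_force: 0.0
time: 22.95
tool_pos: [0.6048, -0.304, 0.0664]
ee_rot: [-3.141, -0.0, 1.454]
wrist_force: [-0.2, 0.2, -0.2]
width: 0.0005
finger_force: 0.0
```

```bash
python3 -m pendant '[[0,0,-0.3,0,0,0,0],[0,0,-0.2,0,0,0,0],[0,0,0,0,0,0,0]]'; python3 -m pendant '[[0,0,-0.2,0,0,0,0],[0,0,-0.2,0,0,0,0],[0,0,0,0,0,0,0]]'; python3 -m pendant '[[0,0,-0.2,0,0,0,0],[0,0,-0.2,0,0,0,0],[0,0,0,0,0,0,0]]'
```

```text
time: 23.25
tool_pos: [0.6048, -0.3039, 0.0613]
ee_rot: [-3.141, -0.0, 1.455]
wrist_force: [0.3, -0.0, -0.1]
width: 0.0006
finger_force: 0.0
time: 23.55
tool_pos: [0.6052, -0.3042, 0.0581]
ee_rot: [3.141, 0.0, 1.454]
wrist_force: [-0.1, -0.1, 1.5]
width: 0.0006
finger_force: 0.9
time: 23.85
tool_pos: [0.6052, -0.3043, 0.0542]
ee_rot: [3.141, 0.0, 1.455]
wrist_force: [-0.1, -0.8, 3.2]
width: 0.0002
finger_force: 1.7
```

```bash
python3 -m pendant '[[0,0,-0.2,0,0,0,0],[0,0,-0.2,0,0,0,0],[0,0,-0.2,0,0,0,0],[0,0,-0.1,0,0,0,0],[0,0,0,0,0,0,0]]'
```

```text
time: 24.35
tool_pos: [0.6054, -0.3043, 0.0509]
ee_rot: [3.14, 0.001, 1.455]
wrist_force: [-4.5, 3.2, 14.7]
width: 0.0004
finger_force: 7.4
```

Fully down, as with green. I'll release, rise clear, check the force and hand in.

```bash
python3 -m pendant '[[0,0,0,0,0,0,0],[0,0,1,0,0,0,0],[0,0,2,0,0,0,0],[0,0,4,0,0,0,0],[0,0,4,0,0,0,0],[0,0,2,0,0,0,0],[0,0,0,0,0,0,0],[0,0,0,0,0,0,0]]'; python3 - <<'E'
from bench import robot
print(robot.get_obs()["wrist_force"]); print(robot.close_job())
E
```

```text
time: 25.15
tool_pos: [0.6048, -0.304, 0.1754]
ee_rot: [-3.14, -0.001, 1.454]
wrist_force: [-0.1, -0.5, -1.1]
width: 0.0005
finger_force: 0.0
[-0.13272639 -0.54017301 -1.06714499]
the job is handed in; nothing more can be done
None
```

The reading is done and handed in at about 25 s: green button pressed, lever held on its lower stop and eased back to rest in about 2.5 s, then blue pressed, with red and the other items left alone; I viewed 11 pictures against the limit of 10.

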